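Rolling check of bar stock on the lab bench

ROBOT

A 6-joint arm with a two-finger parallel gripper is mounted at the origin on the work surface. World frame = base frame: x ahead of the robot, y to its left, z up, the work surface at z = 0. Lengths are in m, angles in degrees, forces in N, time in s.
With the tool pointing down it reaches from about 0.325 to 0.75 m from the base axis. Payload 7.6 kg.
Tool frame: the origin (TCP) lies midway between the tips of the shut fingers; the grasp point (between the pads) lies 19 mm behind it; x points along the fingers, y is the direction in which the jaws open and shut, and the axes are right-handed (so a half turn about x gives the same grasp; the last joint's range is limited). The gripper opens to 85 mm and grips with 20 to 120 N. Pads are 22 mm wide; open, the fingers measure 114 mm over their backs; the gripper's body (76 mm by 85 mm) begins 54 mm behind the grasp point. The pads swing forward as they close: fully open they stand 13 mm farther back than shut.
Start: joints at [60.888, 2.991, 80.254, -0, 96.75, -4.028], TCP at [0.223, 0.476, 0.231] pointing down, gripper open.
Joint ranges: [-166.34, 166.34], [-52.06, 124.39], [6.96, 135.62], [-60.46, 240.46], [14.63, 156.25], [-167.68, 167.68]. Speed limits (degrees/s): [147.25, 147.25, 172.46, 180, 180, 180].

INTERFACE

Orientations are given as a 3x3 rotation matrix whose columns are the frame's x, y, z axes.
In Python, from cell import r gives the robot as it stands.
- The arm moves only by the tool servo_tool, never from a script. Its argument "steps" is a list of rows, each a list of 5 numbers: the finger opening in mm, from 0 to 85.4, then the shift along the tool's x, y, z in units of 30 mm (1.0 is 30 mm), then the turn about the tool's x in units of 5 degrees (1.0 is 5 degrees). A call has 1 to 8 rows; each row is the pose to reach, as a shift and turn from the pose measured when the call began, along the tool's axes at that moment; what a row does not reach only later rows make up. A row lasts 1/12 s, in which the tool goes at most 41.7 mm and 7.16 degrees, less where a joint would pass 70% of its speed; a pose out of reach is approached as far as the arm can. A call with a gripper value outside its range is refused whole. The fingers move at their own pace and stop on an object; "squeeze" is the grip in N (left out, the last holds). Time passes only in rows, so rows that repeat a pose let the fingers close. It gives the time, the measured TCP pose, the force and the opening at its end, in the units of the state.
- r.observe(): the state, without advancing time (a new reading comes with each control period).
- r.camera(name): name is "scene" or "top" or "wrist"; returns a dict with "image" (420x560x3 uint8, red, green, blue), "depth" (420x560 float32, m along the optical axis (not along the pixel's ray), 0 where there is no reading), "mtx" (3x3 intrinsics, pixels), "dist" ([k1, k2, p1, p2, k3] as OpenCV has them; the pictures are not rectified), "T" (4x4, takes a point from camera to world coordinates); the wrist camera has in their place "hand_eye" (4x4, takes a point from camera to tool coordinates, whose origin is the TCP and whose axes are the tool frame's). Camera axes: x right, y up, looking along -z (the intrinsics and any distortion apply to the point x, -y, -z); pixel columns grow to the right and rows downward; lengths in m; the calibration is good to about 2 mm. A picture is of the moment at which its call begins: read the wrist's pose just before it.
- r.job_done(): hands the job in, once; it reports no verdict.
The state is a dict: "time_s": time; "joint_pos": joint angles; "qd": joint speeds; "tau": joint torques, N m; "ee_pos": TCP position; "ee_rot": TCP orientation; "force": force on the tool from outside, world axes, zero at the start; "torque": the same for the moment, N m; "width": opening from 0.0 (shut) to 1.0 (fully open).
Only numpy, scipy, OpenCV 4.12 (cv2) and the standard library are available. Lean on these libraries where they do the work, as an engineer would, in place of code of your own. Each camera call takes 0.05 s, during which the arm holds its last target.

TASK

Finish the rolling check at the lab bench. The six-sided bar lying on the test ramp does not roll: put it flat in the white reject box. Then take the round bar from the bench, lay it across the upper half of the ramp and let go, so that it rolls down by itself into the catch tray at the foot.

Things in the scene. Friction and masses are not known exactly. Their poses are not given: they have to be found in the camera images.
- hex_bar_center (a point): Centre of the six-sided brass bar, 28 mm across flats, 110 mm long, about 0.55 kg. It starts lying across the ramp on one flat, at ramp x = +30 mm, centre about 50 mm above the bench, and stays there by friction. y runs along the bar; z is vertical at the start (10 degrees off the square to its flat).
- round_bar_center (a point): Centre of the round brass bar, 28 mm in diameter, 110 mm long, about 0.53 kg, lying on the bench (centre 14 mm up). y runs along it; x and z turn as it rolls. Laid along ramp y and let go it rolls off at once; a finger downhill of it holds it back until lifted. A square bar of the same size on the bench is not part of the job.
- ramp: Fixed test ramp with catch tray. Origin on the bench; x points downhill, y across. White plate from x = -130 (surface 64 mm up) to the foot x = 120 mm (20 mm up), 10 degrees: height = 20 + 0.176*(120 - x) mm; 160 mm wide between rails 8 mm above it. The grey open tray follows, x = 120 to 219 mm inside, 162 mm wide, floor 5 and walls 40 mm above the bench.
- reject_box: White open reject box, fixed to the bench, 170 x 170 mm outside, 45 mm high, walls and floor 5 mm thick. Origin at the centre of its underside, x and y along its sides.
Things that resemble listed ones, but are neither listed nor needed, are in the scene too. Leave any orange or pink look-alike of the part that bears round_bar_center alone.

How it is judged (in metres and radians):
On the way, in this order (a step that is already met when the one before it is completed fails the run):
1. the six-sided bar lies flat in the reject box, let go (x of hex_bar_center in the frame of reject_box between -0.075 and 0.075 m and y of hex_bar_center in the frame of reject_box between -0.075 and 0.075 m and z of hex_bar_center in the frame of reject_box below 0.03 m and contact force between hex_bar and the fingers below 0.1 N), for 0.2 s.
2. the round bar is held low over or on the upper half of the ramp, lying across it (within 15 degrees) (x of round_bar_center in the frame of ramp between -0.135 and -0.005 m and y of round_bar_center in the frame of ramp between -0.05 and 0.05 m and z of round_bar_center in the frame of ramp below 0.095 m and angle between the y axis of round_bar_center and the y axis of ramp, either way round below 0.26 rad and contact force between round_bar and the fingers above 0.2 N), for 0.05 s.
3. the round bar rolls down the lower half of the ramp, let go (x of round_bar_center in the frame of ramp between 0.005 and 0.118 m and y of round_bar_center in the frame of ramp between -0.08 and 0.08 m and z of round_bar_center in the frame of ramp below 0.065 m and contact force between round_bar and the fingers below 0.05 N), for 0.02 s.
At the end, for the whole second after the job is handed in: The six-sided bar lies flat in the reject box (centre within 75 mm of the box centre along each side, under 30 mm above the bench); the round bar lies in the catch tray (centre inside its walls, under 30 mm above the bench); both released and at rest (all of step 1 and x of round_bar_center in the frame of ramp between 0.122 and 0.219 m and y of round_bar_center in the frame of ramp between -0.08 and 0.08 m and z of round_bar_center in the frame of ramp below 0.03 m and linear speed of each of hex_bar, round_bar below 0.02 m/s and contact force between round_bar and the fingers below 0.1 N); the robot touches nothing.
It also fails if it takes over 54 s, if anything falls off the work surface, if the arm or the gripper's body presses on something with over 40 N, if the wrist force passes 120 N, or if a joint passes its speed limit or range.

## Working session

There is one attempt and no reset: what is moved stays moved. The work goes in short steps, Python scripts to look and compute and a tool call to move; the robot and the scene stay as the last step left them, time stands still between calls to the robot, and variables do not carry over. Pictures are saved under pics/ and viewed, and the job is handed in when it is done.

Besides the shell and the picture viewer there is one more tool, called after "Call:" by a JSON object that holds its "fn" and its "kwargs". servo_tool: Moves the arm, as the interface text tells. Its arguments: {"type":"object","properties":{"steps":{"type":"array","items":{"type":"array","items":{"type":"number"}}},"squeeze":{"type":"number"}},"required":["steps"]}

```bash
ls; mkdir -p pics
python3 - <<'E'
from cell import r
import cv2
s=r.observe(); print(s)
for n in("scene","top"):
    c=r.camera(n); cv2.imwrite(f"pics/{n}0.png",c["image"][:,:,::-1]); print(n,c["mtx"],c["dist"],c["T"])
E
```

```text
pics
{'time_s': 0.0, 'joint_pos': array([ 6.08886140e+01,  3.02831333e+00,  8.03157153e+01, -9.81943888e-04,
        9.67507702e+01, -4.02746716e+00]), 'qd': array([0.10670605, 0.05985574, 0.05179326, 0.08430151, 0.00470855,
       0.01859068]), 'tau': array([-1.57189530e-03, -3.81684065e+01, -3.60174608e+01, -1.82210092e-04,
        6.47013119e-03,  3.77457093e-05]), 'ee_pos': array([0.22239438, 0.47521374, 0.23043869]), 'ee_rot': array([[-7.90084049e-04,  4.23946400e-01,  9.05686936e-01],
       [-1.45381985e-03,  9.05685774e-01, -4.23947124e-01],
       [-9.99998631e-01, -1.65165951e-03, -9.92261909e-05]]), 'force': array([ 0.39857955, -0.64715552,  0.48080208]), 'torque': array([ 0.02615046, -0.0115651 ,  0.02124911]), 'width': 0.9984972338491986}
scene [[438.25355407   0.         282.10179604]
 [  0.         438.25355407 207.65351536]
 [  0.           0.           1.        ]] [-0.01713153  0.          0.          0.          0.        ] [[-0.25412083 -0.50837024  0.82278934  1.26501898]
 [ 0.96716907 -0.13583083  0.21478821  0.05408627]
 [ 0.00256822  0.85035856  0.52619742  0.59514693]
 [ 0.          0.          0.          1.        ]]
top [[489.08341941   0.         274.8846456 ]
 [  0.         489.08341941 209.07471196]
 [  0.           0.           1.        ]] [-0.15438887  0.          0.          0.          0.        ] [[ 0.02526363  0.99602516 -0.08541451  0.3645329 ]
 [-0.99949962  0.02353993 -0.02112796 -0.16704431]
 [-0.01903333  0.08590554  0.99612146  1.26672651]
 [ 0.          0.          0.          1.        ]]
```

View pics/scene0.png

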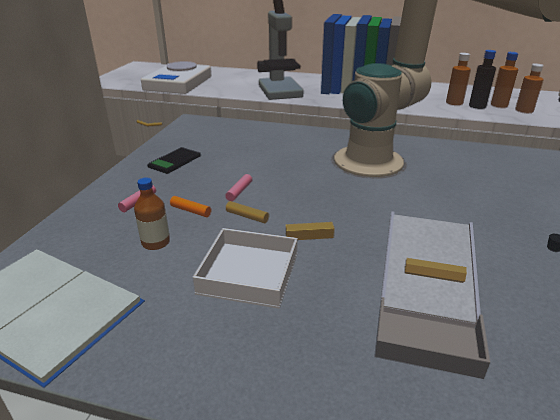

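View pics/top0.png

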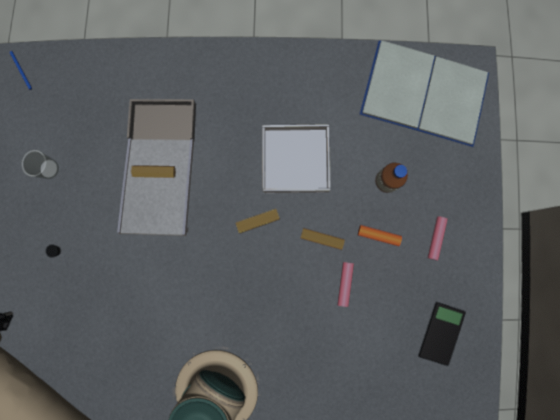

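Scene shows the ramp at (430,290) with the hex bar at (435,270), the reject box at (248,265), and two brass bars at (310,231) and (247,212). In the top view these bars are at (258,221) and (323,239). The others are orange (380,236) and pink (346,285), (438,238). The (310,231) bar looks square-ended and the (247,212) bar looks round. I'll confirm this with crops and measure.

```bash
cat > h.py <<'E'
import numpy as np, cv2
def ray(c,px,T=None):
    T=c["T"] if T is None else T
    u=cv2.undistortPoints(np.array(px,float).reshape(-1,1,2),c["mtx"],c["dist"]).reshape(-1,2)
    d=np.c_[u[:,0],-u[:,1],-np.ones(len(u))]@T[:3,:3].T
    return T[:3,3],d
def onz(c,px,z,T=None):
    o,d=ray(c,px,T); return o+d*((z-o[2])/d[:,2])[:,None]
def proj(c,P,T=None):
    T=c["T"] if T is None else T
    p=(np.asarray(P)-T[:3,3])@T[:3,:3]
    return cv2.projectPoints((p*[1,-1,-1]).reshape(-1,1,3),np.zeros(3),np.zeros(3),c["mtx"],c["dist"])[0].reshape(-1,2)
E
python3 - <<'E'
from cell import r
from h import *
t=r.camera("top"); s=r.camera("scene")
im=t["image"]; hsv=cv2.cvtColor(im,cv2.COLOR_RGB2HSV)
m=cv2.inRange(hsv,(12,90,50),(28,255,255)); 
cs,_=cv2.findContours(m,cv2.RETR_EXTERNAL,cv2.CHAIN_APPROX_NONE)
for c in cs:
    if cv2.contourArea(c)<80: continue
    b=cv2.minAreaRect(c); z=0.05 if b[0][1]<190 else 0.02
    p=onz(t,c.reshape(-1,2),z)
    w=cv2.minAreaRect((p[:,:2]*1000).astype(np.float32)); print("top",b,"world",w)
h2=cv2.cvtColor(s["image"],cv2.COLOR_RGB2HSV); m=cv2.inRange(h2,(12,90,50),(28,255,255))
cs,_=cv2.findContours(m,cv2.RETR_EXTERNAL,cv2.CHAIN_APPROX_NONE)
for c in cs:
    if cv2.contourArea(c)>80: print("scene",cv2.minAreaRect(c))
a=cv2.resize(s["image"][180:260,200:360],(800,400),interpolation=cv2.INTER_CUBIC)
cv2.imwrite("pics/cropA.png",a[:,:,::-1])
b=cv2.resize(im[80:270,100:360],None,fx=3,fy=3,interpolation=cv2.INTER_CUBIC)
cv2.imwrite("pics/cropB.png",b[:,:,::-1])
E
```

```text
top ((322.3390197753906, 238.5749053955078), (42.71708297729492, 9.937787055969238), 15.64224624633789) world ((398.9197082519531, -263.35211181640625), (108.80848693847656, 25.329788208007812), 75.6832046508789)
top ((379.81536865234375, 235.17691040039062), (43.414371490478516, 6.051700115203857), 15.255120277404785) world ((410.7766418457031, -410.6977233886719), (111.86436462402344, 15.519887924194336), 76.05188751220703)
top ((257.2091064453125, 220.6011962890625), (10.47159481048584, 41.80425262451172), 70.82099914550781) world ((440.810791015625, -96.16022491455078), (26.852148056030273, 106.89512634277344), 20.6057071685791)
top ((153.0, 171.0), (10.0, 42.0), 90.0) world ((559.04833984375, 173.00857543945312), (25.968915939331055, 110.7017822265625), 0.8217366337776184)
top ((391.4559020996094, 176.92648315429688), (22.637813568115234, 19.37934112548828), 59.03623962402344) world ((557.4640502929688, -433.42352294921875), (57.277828216552734, 50.166259765625), 31.3579044342041)
scene ((435.4666442871094, 269.71356201171875), (61.34937286376953, 15.530314445495605), 8.880659103393555)
scene ((309.5130920410156, 230.74252319335938), (16.003664016723633, 47.41726303100586), 86.90594482421875)
scene ((246.62693786621094, 211.5911102294922), (43.30721664428711, 10.966771125793457), 17.2414608001709)
scene ((188.458740234375, 204.1376190185547), (37.16366195678711, 8.428871154785156), 16.699243545532227)
scene ((148.88525390625, 208.23773193359375), (25.9837589263916, 29.786258697509766), 84.80557250976562)
scene ((527.7516479492188, 95.92619323730469), (14.090789794921875, 30.147735595703125), 34.99202346801758)
scene ((504.7362060546875, 83.3035888671875), (17.792598724365234, 48.313961029052734), 14.42077350616455)
scene ((458.23077392578125, 82.34616088867188), (17.454336166381836, 44.51836395263672), 11.309932708740234)
```

View pics/cropA.png

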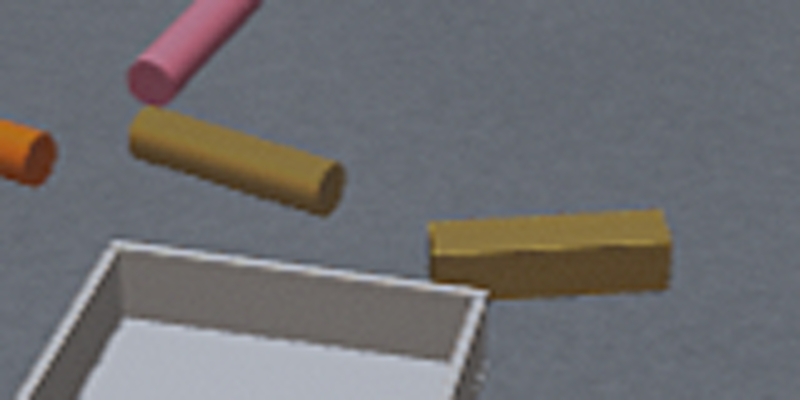

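View pics/cropB.png

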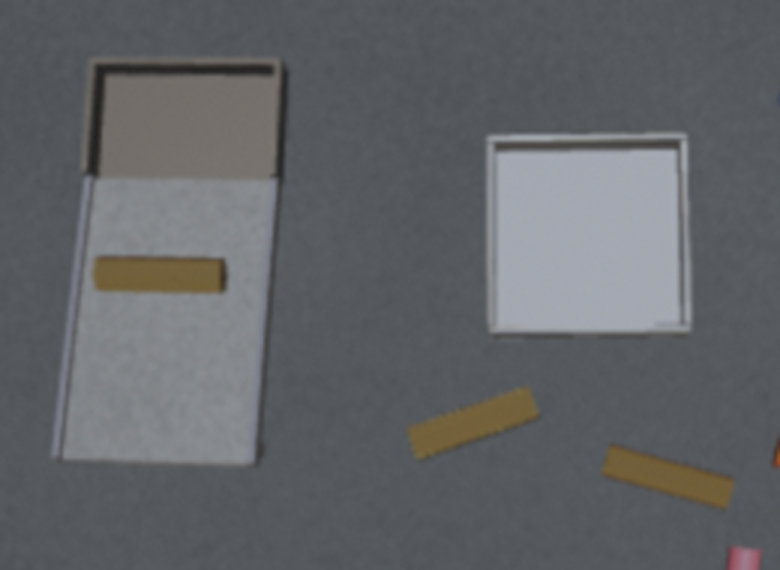

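The crop confirms it: the right bar, top (323,239), has an elliptical end cap and smooth shading, so it is the round one. The bar at (258,221) has sharp edges, so it is the square one and stays put. Next come the ramp and box poses.

Run:
```python
from cell import r
from h import *
t=r.camera("top"); s=r.camera("scene")
k=lambda a:np.array(a)/3-1/3+[100,80]
B=onz(t,k([(487,134),(688,132),(691,331),(488,332)]),0.045)
print("box",B.round(4),B.mean(0), [np.linalg.norm(B[i]-B[i-1]).round(4) for i in range(4)])
e=B[1]-B[0]; print("box ang of side",np.degrees(np.arctan2(e[1],e[0])))
T=onz(t,k([(90,60),(282,60)]),0.040); U=onz(t,k([(53,459),(257,464)]),0.068)
F=onz(t,k([(91,177),(275,177)]),0.02)
print("tray end",T.round(4)); print("top",U.round(4)); print("foot",F.round(4))
d=T.mean(0)-U.mean(0); print("dir",np.degrees(np.arctan2(d[1],d[0])),np.linalg.norm(d[:2]))
e=T[0]-T[1]; print(np.linalg.norm(e),np.degrees(np.arctan2(-e[0],e[1]))); e=U[0]-U[1]; print(np.linalg.norm(e),np.degrees(np.arctan2(-e[0],e[1])))
# scene check: project
def rect(cam,m):
    h=cv2.cvtColor(cam["image"],cv2.COLOR_RGB2HSV); m=cv2.inRange(h,(12,90,50),(28,255,255))
    return m
# stereo check of bar centers
for n,pt,ps in(("round",(322.4,238.6),(246.6,211.6)),("hex",(153,171),(435.5,269.7)),("sq",(257.2,220.6),(309.5,230.7))):
    o1,d1=ray(t,[pt]);o2,d2=ray(s,[ps]);A=np.c_[d1[0],-d2[0]];x=np.linalg.lstsq(A,o2-o1,rcond=None)[0]
    print(n,(o1+d1[0]*x[0]).round(4),(o2+d2[0]*x[1]).round(4))
cv2.imwrite("pics/cropC.png",cv2.resize(s["image"][200:380,350:510],None,fx=3.3,fy=3.3,interpolation=cv2.INTER_CUBIC)[:,:,::-1])
```

```text
box [[ 0.6861 -0.1027  0.045 ]
 [ 0.6918 -0.274   0.045 ]
 [ 0.5207 -0.2786  0.045 ]
 [ 0.5159 -0.1083  0.045 ]] [ 0.60363661 -0.19089395  0.045     ] [np.float64(0.1703), np.float64(0.1714), np.float64(0.1711), np.float64(0.1703)]
box ang of side -88.1186465193583
tray end [[0.7508 0.2501 0.04  ]
 [0.7511 0.0781 0.04  ]]
top [[0.3986 0.252  0.068 ]
 [0.3994 0.0782 0.068 ]]
foot [[0.6498 0.2485 0.02  ]
 [0.6514 0.083  0.02  ]]
dir -0.1632059225310504 0.3519178793174064
0.17201694180373184 0.09792185442210981
0.1738292030566707 0.270953619669106
round [ 0.399  -0.2639  0.0152] [ 0.3987 -0.263   0.0151]
hex [0.5589 0.1722 0.0511] [0.5588 0.1751 0.0519]
sq [ 0.4411 -0.0959  0.0158] [ 0.4409 -0.0953  0.0158]
```

View pics/cropC.png

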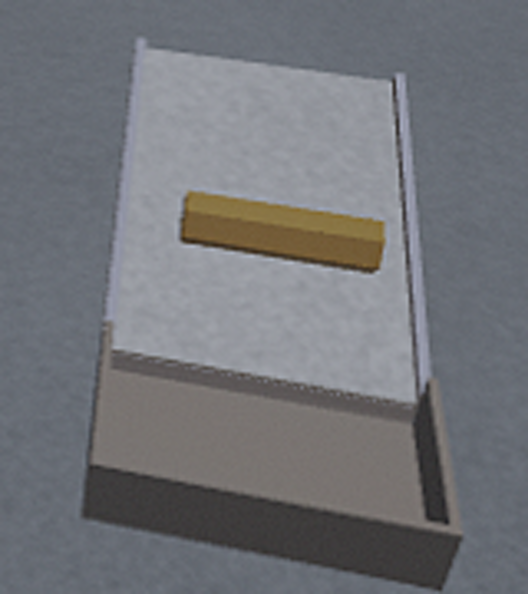

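Measured poses: ramp origin ≈ (0.528, 0.164) with yaw ≈ 0. Box centre ≈ (0.604, −0.191), yaw ≈ 1.9°. Hex bar ≈ (0.559, 0.173). Round bar ≈ (0.399, −0.263), axis azimuth 75.7°. Next I move above the hex bar.

```bash
cat > go.py <<'E'
import sys
from cell import r
from h import *
def to(x,y,z,az):
    s=r.observe(); R=s["ee_rot"]; p=s["ee_pos"]
    d=R.T@(np.array([x,y,z])-p)/.03
    a=np.degrees(np.arctan2(R[1,1],R[0,1]))
    print("t",round(s["time_s"],2),"pos",p.round(4),"az",a.round(2),"down",R[:,0].round(3),"w",round(s["width"],3),"F",s["force"].round(1))
    print("units",d.round(3),"turn",round((a-az)/5,3))
to(*map(float,sys.argv[1:5]))
E
python3 go.py .559 .173 .11 0
```

```text
t 0.3 pos [0.2225 0.4754 0.231 ] az 64.91 down [-0. -0. -1.] w 1.0 F [-0.6  0.1  0.4]
units [ 4.036 -4.373 14.432] turn 12.983
```

Call:
{"fn": "servo_tool", "kwargs": {"steps": [[85,4.0,-4.37,14.43,12.98],[85,4.0,-4.37,14.43,12.98],[85,4.0,-4.37,14.43,12.98],[85,4.0,-4.37,14.43,12.98],[85,4.0,-4.37,14.43,12.98],[85,4.0,-4.37,14.43,12.98],[85,4.0,-4.37,14.43,12.98],[85,4.0,-4.37,14.43,12.98]], "squeeze": 40}}

```text
time_s: 0.97
ee_pos: [0.4633, 0.2585, 0.1453]
ee_rot: [[0.0, 0.992, 0.126], [-0.0, 0.126, -0.992], [-1.0, 0.0, 0.0]]
force: [-0.3, 0.7, 0.9]
width: 0.998
```

```bash
python3 go.py .559 .173 .11 0
```

```text
t 0.97 pos [0.4633 0.2585 0.1453] az 7.26 down [ 0. -0. -1.] w 0.998 F [-0.3  0.7  0.9]
units [1.178 2.803 3.23 ] turn 1.452
```

Call:
{"fn": "servo_tool", "kwargs": {"steps": [[85,1.18,2.8,3.23,1.45],[85,1.18,2.8,3.23,1.45],[85,1.18,2.8,3.23,1.45],[85,1.18,2.8,3.23,1.45],[85,1.18,2.8,3.23,1.45],[85,1.18,2.8,3.23,1.45]]}}

```text
time_s: 1.47
ee_pos: [0.5587, 0.173, 0.1096]
ee_rot: [[-0.001, 1.0, -0.001], [0.0, -0.001, -1.0], [-1.0, -0.001, -0.0]]
force: [0.5, -0.0, -0.0]
width: 0.992
```

```bash
python3 go.py .559 .173 .043 0
python3 - <<'E'
from cell import r
from h import *
s=r.observe(); w=r.camera("wrist"); T=np.eye(4);T[:3,:3]=s["ee_rot"];T[:3,3]=s["ee_pos"];T=T@w["hand_eye"]
cv2.imwrite("pics/w1.png",w["image"][:,:,::-1])
h=cv2.cvtColor(w["image"],cv2.COLOR_RGB2HSV);m=cv2.inRange(h,(12,90,50),(28,255,255))
cs,_=cv2.findContours(m,cv2.RETR_EXTERNAL,cv2.CHAIN_APPROX_NONE)
for c in cs:
    if cv2.contourArea(c)>300:
        print(cv2.minAreaRect(c)); p=onz(w,c.reshape(-1,2),.06,T); print(cv2.minAreaRect((p[:,:2]*1000).astype(np.float32)))
E
```

```text
t 1.47 pos [0.5587 0.173  0.1096] az -0.04 down [-0.001  0.    -1.   ] w 0.992 F [ 0.5 -0.  -0. ]
units [2.221 0.013 0.   ] turn -0.008
((278.0, 237.0), (166.0, 50.0), 90.0)
((560.006103515625, 170.98085021972656), (115.43255615234375, 30.083742141723633), 89.78067016601562)
```

View pics/w1.png

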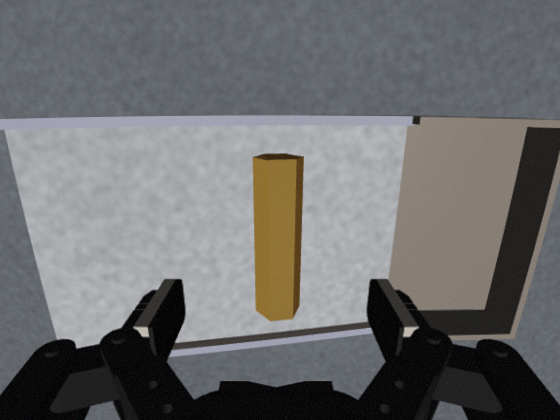

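The wrist view shows the hex bar (253–303, 155–318) centred between the fingers and lined up with them. I descend in two parts.

Call:
{"fn": "servo_tool", "kwargs": {"steps": [[85,1.0,0.02,0.03,0],[85,1.7,0.02,0.03,0],[85,2.1,0.02,0.03,0],[85,2.22,0.02,0.03,0],[85,2.22,0.02,0.03,0],[85,2.22,0.02,0.03,0]]}}

```text
time_s: 2.02
ee_pos: [0.5595, 0.1737, 0.0451]
ee_rot: [[0.002, 1.0, 0.002], [0.001, 0.002, -1.0], [-1.0, 0.002, -0.001]]
force: [-0.2, 0.6, 0.1]
width: 0.992
```

Call:
{"fn": "servo_tool", "kwargs": {"steps": [[30,0,0,0,0],[20,0,0,0,0],[20,0,0,0,0],[20,0,0,0,0],[20,0,0,0,0],[20,0,0,0,0],[20,0,0,0,0],[20,0,0,0,0]]}}

```text
time_s: 2.68
ee_pos: [0.5602, 0.1737, 0.0459]
ee_rot: [[0.004, 1.0, 0.002], [0.001, 0.002, -1.0], [-1.0, 0.004, -0.001]]
force: [2.2, -0.7, 6.2]
width: 0.348
```

```bash
python3 go.py .559 .172 .12 0
```

```text
t 2.68 pos [0.5602 0.1737 0.0459] az 0.09 down [ 0.004  0.001 -1.   ] w 0.348 F [ 2.2 -0.7  6.2]
units [-2.469 -0.031  0.054] turn 0.017
```

Call:
{"fn": "servo_tool", "kwargs": {"steps": [[20,0,0,0,0],[20,0,0,0,0],[20,-0.3,0,0,0],[20,-0.7,0,0,0],[20,-1.2,0,0,0],[20,-1.2,0,0,0]]}}

```text
time_s: 3.18
ee_pos: [0.5611, 0.174, 0.0851]
ee_rot: [[0.008, 1.0, 0.002], [0.002, 0.002, -1.0], [-1.0, 0.008, -0.002]]
force: [1.2, -0.1, -4.0]
width: 0.341
```

```bash
python3 go.py .604 -.191 .14 0
python3 - <<'E'
from cell import r
from h import *
w=r.camera("wrist");cv2.imwrite("pics/w2.png",w["image"][:,:,::-1])
w=r.camera("scene");cv2.imwrite("pics/s2.png",cv2.resize(w["image"][150:340,370:530],None,fx=3,fy=3)[:,:,::-1])
E
```

```text
t 3.18 pos [0.5611 0.174  0.0851] az 0.09 down [ 0.008  0.002 -1.   ] w 0.341 F [ 1.2 -0.1 -4. ]
units [-1.844  1.424 12.165] turn 0.018
```

View pics/w2.png

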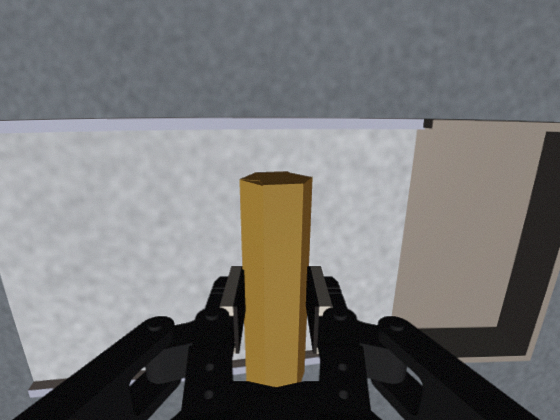

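View pics/s2.png

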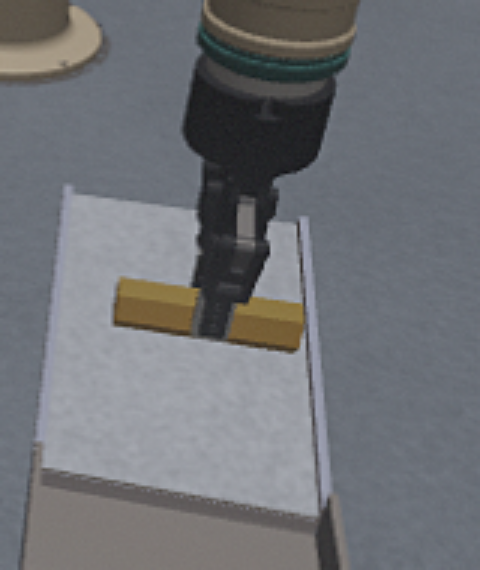

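The hex bar is held at an opening of about 29 mm, level and clear of the ramp. I lift it and carry it over the box.

Call:
{"fn": "servo_tool", "kwargs": {"steps": [[20,-1.0,0.2,0,0],[20,-1.85,0.6,1.2,0],[20,-1.85,1.42,2.4,0],[20,-1.85,1.42,3.6,0],[20,-1.85,1.42,4.8,0],[20,-1.85,1.42,6.0,0],[20,-1.85,1.42,7.2,0],[20,-1.85,1.42,8.4,0]]}}

```text
time_s: 3.95
ee_pos: [0.6017, -0.0799, 0.1358]
ee_rot: [[0.001, 1.0, 0.002], [0.002, 0.002, -1.0], [-1.0, 0.001, -0.002]]
force: [0.7, -0.5, -5.2]
width: 0.339
```

```bash
python3 go.py .604 -.191 .14 1.9
```

```text
t 3.95 pos [ 0.6017 -0.0799  0.1358] az 0.09 down [ 0.001  0.002 -1.   ] w 0.339 F [ 0.7 -0.5 -5.2]
units [-0.148  0.071  3.704] turn -0.362
```

Call:
{"fn": "servo_tool", "kwargs": {"steps": [[20,0,0.07,1.2,-0.2],[20,0,0.07,2.4,-0.36],[20,0,0.07,3.4,-0.36],[20,0,0.07,3.7,-0.36],[20,0,0.07,3.7,-0.36],[20,0,0.07,3.7,-0.36]]}}

```text
time_s: 4.45
ee_pos: [0.6034, -0.1906, 0.1342]
ee_rot: [[-0.001, 0.999, 0.032], [0.003, 0.032, -0.999], [-1.0, -0.001, -0.003]]
force: [-0.1, 0.6, -5.6]
width: 0.339
```

```bash
python3 go.py .604 -.191 .02 1.9
python3 - <<'E'
from cell import r
from h import *
w=r.camera("wrist");cv2.imwrite("pics/w3.png",w["image"][:,:,::-1])
E
```

```text
t 4.45 pos [ 0.6034 -0.1906  0.1342] az 1.84 down [-0.001  0.003 -1.   ] w 0.339 F [-0.1  0.6 -5.6]
units [3.805 0.022 0.028] turn -0.011
```

View pics/w3.png

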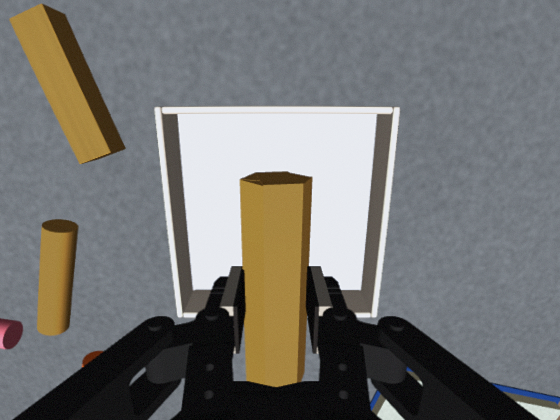

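The hex bar sits square to the box, whose rim corners are at (157,108), (397,109), (377,317) and (180,317). I'll check the box centre from this view.

Run:
```python
from cell import r
from h import *
s=r.observe(); w=r.camera("wrist"); T=np.eye(4);T[:3,:3]=s["ee_rot"];T[:3,3]=s["ee_pos"];T=T@w["hand_eye"]
p=onz(w,[(156,108),(398,108),(378,317),(179,317)],.045,T);print(p.round(4),p.mean(0))
# bar ends: top face, bar centre z ~ TCP+.005
p=onz(w,[(276,178),(275,385)],s["ee_pos"][2]+.019,T);print(p.round(4),p.mean(0))
```

```text
[[ 0.5189 -0.11    0.045 ]
 [ 0.6852 -0.1044  0.045 ]
 [ 0.6936 -0.2724  0.045 ]
 [ 0.5247 -0.2782  0.045 ]] [ 0.60560712 -0.19124911  0.045     ]
[[ 0.6023 -0.1347  0.1535]
 [ 0.6053 -0.2377  0.1535]] [ 0.6038208  -0.18623828  0.15348549]
```

Call:
{"fn": "servo_tool", "kwargs": {"steps": [[20,1.0,0.02,0.05,0],[20,2.0,0.02,0.05,0],[20,2.8,0.02,0.05,0],[20,3.4,0.02,0.05,0],[20,3.75,0.02,0.05,0],[20,3.8,0.02,0.05,0],[20,3.8,0.02,0.05,0]]}}

```text
time_s: 5.13
ee_pos: [0.6047, -0.1897, 0.0209]
ee_rot: [[-0.0, 0.999, 0.035], [0.003, 0.035, -0.999], [-1.0, -0.0, -0.003]]
force: [-0.0, -0.6, -5.3]
width: 0.345
```

```bash
python3 go.py .604 -.191 .014 1.9
```

```text
t 5.13 pos [ 0.6047 -0.1897  0.0209] az 2.03 down [-0.     0.003 -1.   ] w 0.345 F [-0.  -0.6 -5.3]
units [ 0.23  -0.025  0.044] turn 0.027
```

Call:
{"fn": "servo_tool", "kwargs": {"steps": [[20,0.06,0,0,0],[20,0.12,0,0,0],[20,0.18,0,0,0],[20,0.18,0,0,0]]}}

```text
time_s: 5.47
ee_pos: [0.6052, -0.1897, 0.0162]
ee_rot: [[0.001, 0.999, 0.035], [0.003, 0.035, -0.999], [-1.0, 0.001, -0.003]]
force: [1.3, -0.7, -4.3]
width: 0.343
```

Call:
{"fn": "servo_tool", "kwargs": {"steps": [[20,0.06,0,0,0],[20,0.1,0,0,0],[20,0.1,0,0,0]]}}

```text
time_s: 5.72
ee_pos: [0.6055, -0.1899, 0.0159]
ee_rot: [[0.002, 0.999, 0.036], [0.002, 0.035, -0.999], [-1.0, 0.002, -0.002]]
force: [-7.0, 2.7, 8.5]
width: 0.345
```

The bar is on the floor: vertical force rose from −4 to +8.5 N. I open the fingers and then rise.

Call:
{"fn": "servo_tool", "kwargs": {"steps": [[40,0,0,0,0],[60,0,0,0,0],[70,0,0,0,0],[80,0,0,0,0],[80,0,0,0,0],[80,0,0,0,0],[80,-0.5,0,0,0],[80,-1.5,0,0,0]]}}

```text
time_s: 6.38
ee_pos: [0.6029, -0.1891, 0.0567]
ee_rot: [[-0.006, 0.999, 0.035], [0.005, 0.035, -0.999], [-1.0, -0.006, -0.006]]
force: [0.9, 0.2, -0.5]
width: 0.936
```

Call:
{"fn": "servo_tool", "kwargs": {"steps": [[80,-1.0,0,0,0],[80,-2.0,0,0,0],[80,-2.0,0,0,0],[80,-2.0,0,0,0]]}}

```text
time_s: 6.72
ee_pos: [0.6044, -0.1898, 0.1191]
ee_rot: [[-0.002, 0.999, 0.035], [0.004, 0.035, -0.999], [-1.0, -0.002, -0.004]]
force: [0.3, 0.5, -1.5]
width: 0.934
```

```bash
python3 go.py .399 -.263 .11 -14.3
python3 - <<'E'
from cell import r
from h import *
w=r.camera("wrist");cv2.imwrite("pics/w4.png",w["image"][:,:,::-1])
w=r.camera("top")
h=cv2.cvtColor(w["image"],cv2.COLOR_RGB2HSV);m=cv2.inRange(h,(12,90,50),(28,255,255))
cs,_=cv2.findContours(m,cv2.RETR_EXTERNAL,cv2.CHAIN_APPROX_NONE)
for c in cs:
    if cv2.contourArea(c)>150:
        print(cv2.minAreaRect(c)); p=onz(w,c.reshape(-1,2),.02,w["T"]); print(cv2.minAreaRect((p[:,:2]*1000).astype(np.float32)))
E
```

```text
t 6.72 pos [ 0.6044 -0.1898  0.1191] az 2.03 down [-0.002  0.004 -1.   ] w 0.934 F [ 0.3  0.5 -1.5]
units [ 0.307 -6.929  2.196] turn 3.266
((322.3545837402344, 238.519287109375), (42.71708297729492, 10.0533447265625), 15.64224624633789)
((399.0614318847656, -263.3882751464844), (108.80848693847656, 25.622238159179688), 75.6832046508789)
((379.8038024902344, 235.21922302246094), (43.414363861083984, 5.963993549346924), 15.255120277404785)
((410.67071533203125, -410.6714172363281), (111.8643569946289, 15.300985336303711), 76.05187225341797)
((391.60467529296875, 176.2184295654297), (22.291229248046875, 20.60887336730957), 57.2647705078125)
((564.0215454101562, -440.4284362792969), (57.8243293762207, 54.7009162902832), 33.17646789550781)
```

View pics/w4.png

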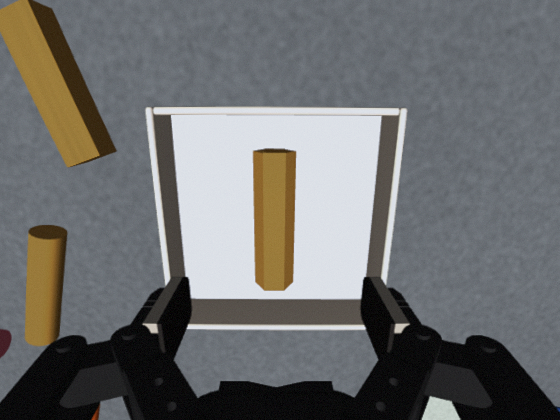

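The hex bar lies flat and centred in the box, at (275,220) in the wrist view. Now I move above the round bar.

Call:
{"fn": "servo_tool", "kwargs": {"steps": [[85,0.0,-1.3,0.4,1],[85,0,-2.6,0.8,2],[85,0.3,-3.9,1.2,3.0],[85,0.3,-5.2,1.6,3.27],[85,0.3,-6.3,2.0,3.27],[85,0.3,-6.93,2.2,3.27],[85,0.3,-6.93,2.2,3.27],[85,0.3,-6.93,2.2,3.27]]}}

```text
time_s: 7.48
ee_pos: [0.3963, -0.2625, 0.1066]
ee_rot: [[-0.009, 0.968, -0.249], [0.007, -0.249, -0.968], [-1.0, -0.011, -0.005]]
force: [0.1, -0.1, 0.4]
width: 0.996
```

```bash
python3 go.py .399 -.263 .008 -14.3
python3 - <<'E'
from cell import r
from h import *
s=r.observe(); w=r.camera("wrist"); T=np.eye(4);T[:3,:3]=s["ee_rot"];T[:3,3]=s["ee_pos"];T=T@w["hand_eye"]
cv2.imwrite("pics/w5.png",w["image"][:,:,::-1])
h=cv2.cvtColor(w["image"],cv2.COLOR_RGB2HSV);m=cv2.inRange(h,(12,90,50),(28,255,255))
cs,_=cv2.findContours(m,cv2.RETR_EXTERNAL,cv2.CHAIN_APPROX_NONE)
for c in cs:
    if cv2.contourArea(c)>300:
        print(cv2.minAreaRect(c)); p=onz(w,c.reshape(-1,2),.016,T); print(cv2.minAreaRect((p[:,:2]*1000).astype(np.float32)))
E
```

```text
t 7.48 pos [ 0.3963 -0.2625  0.1066] az -14.43 down [-0.009  0.007 -1.   ] w 0.996 F [ 0.1 -0.1  0.4]
units [3.284 0.126 0.011] turn -0.025
((335.64141845703125, 357.5965576171875), (24.01730728149414, 66.64949798583984), 3.3664605617523193)
((415.2497863769531, -401.548583984375), (75.19038391113281, 21.124357223510742), 76.29317474365234)
((473.9520568847656, 330.13812255859375), (19.006568908691406, 47.43141555786133), 54.688785552978516)
((538.701416015625, -402.2318420410156), (40.30738830566406, 21.12112808227539), 30.372711181640625)
((282.0, 220.5), (145.0, 38.0), 90.0)
((399.45855712890625, -266.9437255859375), (117.54676055908203, 27.55567741394043), 75.59891510009766)
((540.0, 70.0), (140.0, 38.0), 90.0)
((598.5809326171875, -203.46630859375), (96.0186538696289, 25.77471923828125), 88.74701690673828)
((315.5673828125, 12.707866668701172), (63.493865966796875, 54.271888732910156), 57.9946174621582)
((455.3377380371094, -131.2870635986328), (33.46427536010742, 38.929534912109375), 20.56947135925293)
```

View pics/w5.png

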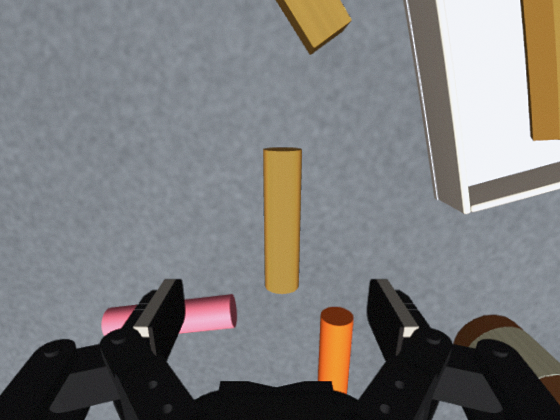

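The wrist view shows the round bar at (282,220), parallel to the fingers and centred. The pink bar (170,315) and orange bar (336,350) are clear of where the fingers will land. I descend.

Call:
{"fn": "servo_tool", "kwargs": {"steps": [[85,1.0,0.1,0.02,-0.02],[85,2.0,0.12,0.02,-0.02],[85,2.7,0.12,0.02,-0.02],[85,3.1,0.12,0.02,-0.02],[85,3.25,0.12,0.02,-0.02],[85,3.27,0.12,0.02,-0.02],[85,3.27,0.12,0.02,-0.02]]}}

```text
time_s: 8.12
ee_pos: [0.4004, -0.2629, 0.0089]
ee_rot: [[-0.008, 0.969, -0.245], [0.007, -0.245, -0.969], [-1.0, -0.01, -0.005]]
force: [-0.2, -0.1, 0.4]
width: 0.996
```

```bash
python3 go.py .399 -.264 .008 -14.3
```

```text
t 8.12 pos [ 0.4004 -0.2629  0.0089] az -14.21 down [-0.008  0.007 -1.   ] w 0.996 F [-0.2 -0.1  0.4]
units [ 0.03  -0.034  0.048] turn 0.019
```

Call:
{"fn": "servo_tool", "kwargs": {"steps": [[40,0.03,-0.04,0.03,0],[15,0.03,-0.04,0.03,0],[15,0.03,-0.04,0.03,0],[15,0.03,-0.04,0.03,0],[15,0.03,-0.04,0.03,0],[15,0.03,-0.04,0.03,0],[15,0.03,-0.04,0.03,0],[15,0.03,-0.04,0.03,0]], "squeeze": 40}}

```text
time_s: 8.78
ee_pos: [0.3993, -0.2637, 0.0087]
ee_rot: [[-0.008, 0.969, -0.246], [0.007, -0.245, -0.969], [-1.0, -0.009, -0.004]]
force: [-1.7, 2.0, 5.2]
width: 0.309
```

Call:
{"fn": "servo_tool", "kwargs": {"steps": [[15,0,0,0,0],[15,-0.5,0,0,0],[15,-1.5,0,0,0],[15,-2.6,0,0,0],[15,-3.8,0,0,0],[15,-4.4,0,0,0],[15,-4.4,0,0,0]]}}

```text
time_s: 9.37
ee_pos: [0.4017, -0.2657, 0.1446]
ee_rot: [[-0.002, 0.969, -0.246], [0.002, -0.246, -0.969], [-1.0, -0.002, -0.002]]
force: [-0.3, -0.4, -4.3]
width: 0.307
```

```bash
python3 go.py .45 .165 .15 0;  python3 - <<'E'
from cell import r
from h import *
w=r.camera("wrist");cv2.imwrite("pics/w6.png",w["image"][:,:,::-1])
E
```

```text
t 9.37 pos [ 0.4017 -0.2657  0.1446] az -14.21 down [-0.002  0.002 -1.   ] w 0.307 F [-0.3 -0.4 -4.3]
units [ -0.152  -1.966 -14.313] turn -2.843
```

View pics/w6.png

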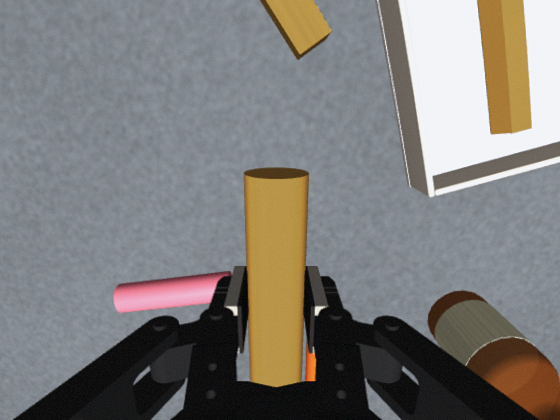

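The round bar is held, perpendicular to the jaws, with a vertical force of −4.3 N. I carry it to the ramp.

Call:
{"fn": "servo_tool", "kwargs": {"steps": [[15,-0.1,-0.15,-1.1,-0.3],[15,-0.15,-0.3,-2.3,-0.7],[15,-0.15,-0.5,-3.5,-1.1],[15,-0.15,-0.65,-4.7,-1.5],[15,-0.15,-0.8,-5.9,-1.9],[15,-0.15,-1.0,-7.1,-2.3],[15,-0.15,-1.15,-8.3,-2.7],[15,-0.15,-1.3,-9.5,-2.84]]}}

```text
time_s: 10.08
ee_pos: [0.4311, 0.0227, 0.1436]
ee_rot: [[-0.011, 1.0, 0.001], [0.005, 0.001, -1.0], [-1.0, -0.011, -0.005]]
force: [1.0, -0.7, -5.5]
width: 0.31
```

```bash
python3 go.py .45 .165 .14 0
```

```text
t 10.08 pos [0.4311 0.0227 0.1436] az 0.08 down [-0.011  0.005 -1.   ] w 0.31 F [ 1.  -0.7 -5.5]
units [ 0.138  0.638 -4.742] turn 0.016
```

Call:
{"fn": "servo_tool", "kwargs": {"steps": [[15,0,0.2,-1.2,0],[15,0,0.4,-2.4,0],[15,0,0.6,-3.6,0],[15,0,0.64,-4.5,0],[15,0,0.64,-4.74,0],[15,0,0.64,-4.74,0],[15,0,0.64,-4.74,0]]}}

```text
time_s: 10.67
ee_pos: [0.4488, 0.1644, 0.1414]
ee_rot: [[-0.016, 1.0, 0.002], [0.003, 0.002, -1.0], [-1.0, -0.016, -0.003]]
force: [0.4, -1.2, -4.6]
width: 0.308
```

```bash
python3 go.py .45 .164 .068 0;  python3 - <<'E'
from cell import r
from h import *
w=r.camera("wrist");cv2.imwrite("pics/w7.png",w["image"][:,:,::-1])
E
```

```text
t 10.67 pos [0.4488 0.1644 0.1414] az 0.13 down [-0.016  0.003 -1.   ] w 0.308 F [ 0.4 -1.2 -4.6]
units [2.445 0.077 0.023] turn 0.025
```

View pics/w7.png

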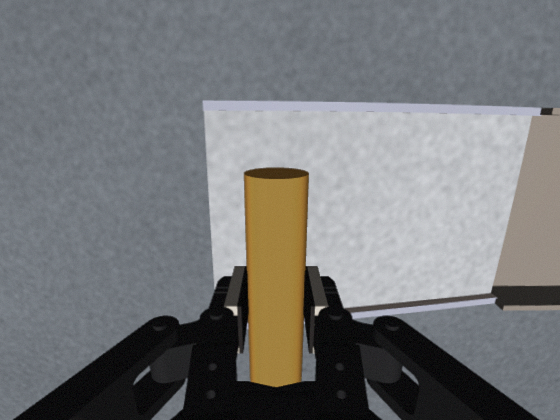

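The bar is over the upper half of the ramp, between the rails and square to them. I lower it to just above the plate.

Call:
{"fn": "servo_tool", "kwargs": {"steps": [[15,0.8,0.05,0.02,0.02],[15,1.5,0.07,0.02,0.02],[15,2.1,0.07,0.02,0.02],[15,2.4,0.07,0.02,0.02],[15,2.45,0.07,0.02,0.02],[15,2.45,0.07,0.02,0.02]]}}

```text
time_s: 11.22
ee_pos: [0.4501, 0.1629, 0.0683]
ee_rot: [[-0.016, 1.0, -0.002], [0.003, -0.002, -1.0], [-1.0, -0.016, -0.003]]
force: [0.0, 0.5, -5.6]
width: 0.308
```

Call:
{"fn": "servo_tool", "kwargs": {"steps": [[15,0.05,0,0,0],[15,0.08,0,0,0],[15,0.08,0,0,0]]}}

```text
time_s: 11.47
ee_pos: [0.4506, 0.1629, 0.0667]
ee_rot: [[-0.014, 1.0, -0.002], [0.004, -0.002, -1.0], [-1.0, -0.014, -0.004]]
force: [0.9, -0.3, -6.1]
width: 0.311
```

Call:
{"fn": "servo_tool", "kwargs": {"steps": [[15,0.04,0,0,0],[15,0.07,0,0,0],[15,0.07,0,0,0]]}}

```text
time_s: 11.72
ee_pos: [0.4506, 0.163, 0.0647]
ee_rot: [[-0.014, 1.0, -0.002], [0.004, -0.002, -1.0], [-1.0, -0.014, -0.004]]
force: [-0.4, -0.1, -5.0]
width: 0.309
```

```bash
python3 go.py .45 .164 .068 0;  python3 - <<'E'
from cell import r
from h import *
w=r.camera("scene");cv2.imwrite("pics/s8.png",cv2.resize(w["image"][150:340,370:530],None,fx=3,fy=3)[:,:,::-1])
E
```

```text
t 11.72 pos [0.4506 0.163  0.0647] az -0.1 down [-0.014  0.004 -1.   ] w 0.309 F [-0.4 -0.1 -5. ]
units [-0.111 -0.02  -0.034] turn -0.021
```

View pics/s8.png

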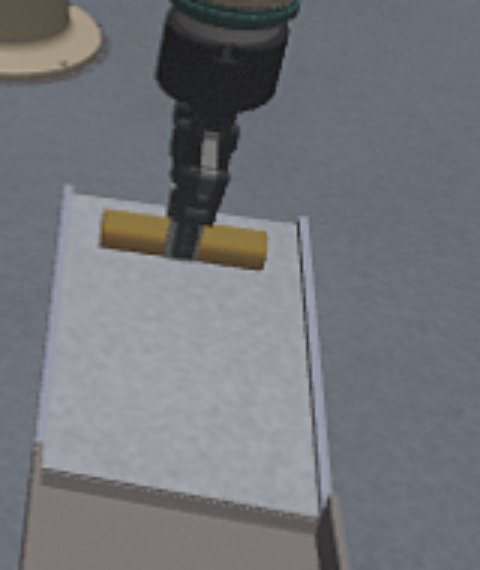

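The bar lies across the ramp between the rails, almost touching the plate. I lower it 1 mm more, open slightly so the downhill finger still holds it, and check.

Call:
{"fn": "servo_tool", "kwargs": {"steps": [[15,0.04,0,0,0],[15,0.04,0,0,0],[40,0.04,0,0,0],[40,0.04,0,0,0],[40,0.04,0,0,0],[40,0.04,0,0,0],[40,0.04,0,0,0]]}}

```text
time_s: 12.35
ee_pos: [0.4512, 0.1631, 0.064]
ee_rot: [[-0.012, 1.0, -0.002], [0.004, -0.002, -1.0], [-1.0, -0.012, -0.004]]
force: [1.9, 0.7, 0.9]
width: 0.47
```

Call:
{"fn": "servo_tool", "kwargs": {"steps": [[40,-1.3,0,0,0],[40,-2.6,0,0,0],[40,-3.0,0,0,0],[40,-3.0,0,0,0],[40,-3.0,0,0,0],[40,-3.0,0,0,0],[40,-3.0,0,0,0],[40,-3.0,0,0,0]]}}

```text
time_s: 13.02
ee_pos: [0.4516, 0.1626, 0.1524]
ee_rot: [[-0.015, 1.0, -0.002], [0.003, -0.002, -1.0], [-1.0, -0.015, -0.003]]
force: [-0.1, -0.2, 0.4]
width: 0.467
```

```bash
python3 go.py .45 .164 .068 0;  python3 - <<'E'
from cell import r
from h import *
w=r.camera("scene");cv2.imwrite("pics/s9.png",w["image"][:,:,::-1])
E
```

```text
t 13.02 pos [0.4516 0.1626 0.1524] az -0.11 down [-0.015  0.003 -1.   ] w 0.467 F [-0.1 -0.2  0.4]
units [ 2.816 -0.01  -0.038] turn -0.021
```

View pics/s9.png

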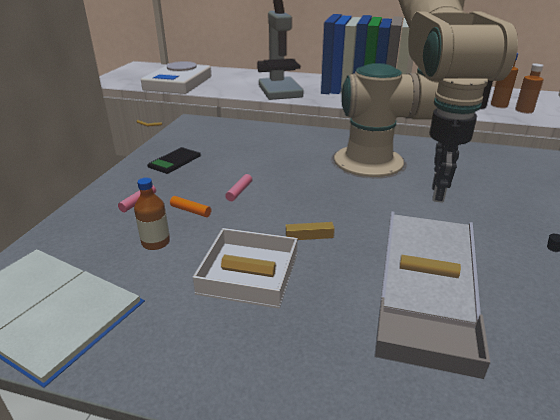

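The bar has been released and is rolling, now at (430,267) mid-ramp and square to it. I hold still while it finishes.

Call:
{"fn": "servo_tool", "kwargs": {"steps": [[40,0,0,0,0],[40,0,0,0,0],[40,0,0,0,0],[40,0,0,0,0],[40,0,0,0,0],[40,0,0,0,0],[40,0,0,0,0],[40,0,0,0,0]]}}

```text
time_s: 13.73
ee_pos: [0.4517, 0.1626, 0.1528]
ee_rot: [[-0.014, 1.0, -0.002], [0.004, -0.002, -1.0], [-1.0, -0.014, -0.003]]
force: [0.2, 0.4, 0.6]
width: 0.472
```

Call:
{"fn": "servo_tool", "kwargs": {"steps": [[40,0,0,0,0],[40,0,0,0,0],[40,0,0,0,0],[40,0,0,0,0],[40,0,0,0,0],[40,0,0,0,0],[40,0,0,0,0],[40,0,0,0,0]]}}

```text
time_s: 14.4
ee_pos: [0.4517, 0.1626, 0.1528]
ee_rot: [[-0.014, 1.0, -0.002], [0.004, -0.002, -1.0], [-1.0, -0.014, -0.004]]
force: [-0.9, -0.4, -0.1]
width: 0.47
```

Call:
{"fn": "servo_tool", "kwargs": {"steps": [[40,0,0,0,0],[40,0,0,0,0],[40,0,0,0,0],[40,0,0,0,0],[40,0,0,0,0],[40,0,0,0,0],[40,0,0,0,0],[40,0,0,0,0]]}}

```text
time_s: 15.07
ee_pos: [0.4517, 0.1626, 0.1528]
ee_rot: [[-0.014, 1.0, -0.002], [0.004, -0.002, -1.0], [-1.0, -0.014, -0.004]]
force: [-0.3, 0.7, 0.3]
width: 0.471
```

```bash
cat > chk.py <<'E'
from cell import r
from h import *
import sys
w=r.camera("scene");cv2.imwrite(f"pics/f{sys.argv[1]}.png",cv2.resize(w["image"][190:380,180:510],None,fx=2.4,fy=2.4)[:,:,::-1])
w=r.camera("top");print(r.observe()["time_s"])
cv2.imwrite(f"pics/ft{sys.argv[1]}.png",w["image"][:,:,::-1])
h=cv2.cvtColor(w["image"],cv2.COLOR_RGB2HSV);m=cv2.inRange(h,(12,90,40),(28,255,255))
cs,_=cv2.findContours(m,cv2.RETR_EXTERNAL,cv2.CHAIN_APPROX_NONE)
for c in cs:
    if cv2.contourArea(c)>100:
        p=onz(w,c.reshape(-1,2),.024,w["T"]); print(np.round(cv2.minAreaRect(c)[0],1),cv2.minAreaRect((p[:,:2]*1000).astype(np.float32)))
E
python3 chk.py 1
```

```text
15.1667
[379.8 235.2] ((410.63360595703125, -409.91729736328125), (111.50544738769531, 15.480612754821777), 76.05215454101562)
[257.2 220.6] ((440.5660400390625, -96.38763427734375), (26.766006469726562, 106.55218505859375), 20.6057071685791)
[391.1 176.3] ((563.1920166015625, -438.11798095703125), (55.6488151550293, 49.97621154785156), 29.710636138916016)
[296.  159.5] ((600.5529174804688, -191.87109375), (23.588768005371094, 103.17754364013672), 1.3175935745239258)
[163.5 108. ] ((732.9131469726562, 161.59185791015625), (27.472803115844727, 112.3981704711914), 0.1584247350692749)
```

View pics/f1.png

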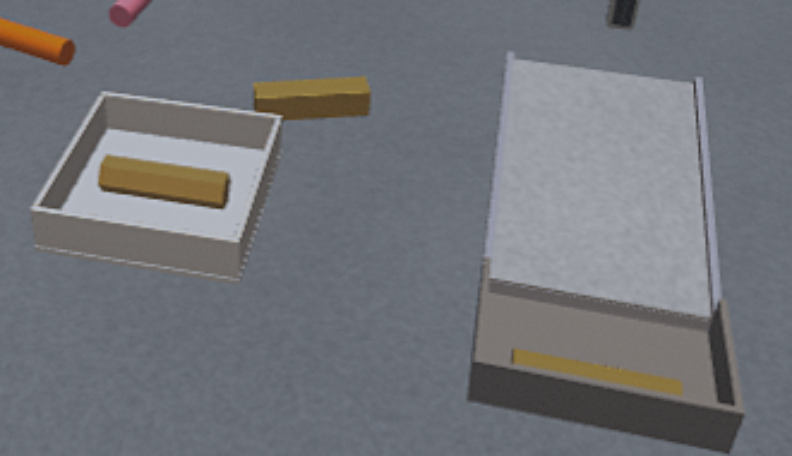

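The round bar is in the tray by the end wall, and the hex bar is flat in the box. I wait a few seconds and measure again to make sure both are at rest.

Call:
{"fn": "servo_tool", "kwargs": {"steps": [[40,0,0,0,0],[40,0,0,0,0],[40,0,0,0,0],[40,0,0,0,0],[40,0,0,0,0],[40,0,0,0,0],[40,0,0,0,0],[40,0,0,0,0]]}}

```text
time_s: 15.83
ee_pos: [0.4517, 0.1626, 0.1528]
ee_rot: [[-0.014, 1.0, -0.002], [0.004, -0.002, -1.0], [-1.0, -0.014, -0.004]]
force: [-0.1, -0.1, 0.0]
width: 0.466
```

```bash
python3 chk.py 2
```

```text
15.9333
[379.8 235.3] ((410.3760986328125, -409.865966796875), (111.51033782958984, 15.1461181640625), 76.39405059814453)
[257.3 220.6] ((440.6741943359375, -96.6751708984375), (26.766006469726562, 107.16655731201172), 20.6057071685791)
[392.  176.4] ((562.8284301757812, -440.48333740234375), (57.36540985107422, 52.174110412597656), 31.356679916381836)
[296.  159.5] ((600.5529174804688, -191.87109375), (23.588768005371094, 103.17754364013672), 1.3175935745239258)
[163.5 108. ] ((732.9186401367188, 161.5918731689453), (27.470077514648438, 112.39647674560547), 0.16284765303134918)
```

Call:
{"fn": "servo_tool", "kwargs": {"steps": [[40,0,0,0,0],[40,0,0,0,0],[40,0,0,0,0],[40,0,0,0,0],[40,0,0,0,0],[40,0,0,0,0],[40,0,0,0,0],[40,0,0,0,0]]}}

```text
time_s: 16.6
ee_pos: [0.4517, 0.1626, 0.1527]
ee_rot: [[-0.014, 1.0, -0.002], [0.004, -0.002, -1.0], [-1.0, -0.014, -0.003]]
force: [-0.4, -0.4, 0.3]
width: 0.474
```

Call:
{"fn": "servo_tool", "kwargs": {"steps": [[40,0,0,0,0],[40,0,0,0,0],[40,0,0,0,0],[40,0,0,0,0],[40,0,0,0,0],[40,0,0,0,0],[40,0,0,0,0],[40,0,0,0,0]]}}

```text
time_s: 17.27
ee_pos: [0.4517, 0.1626, 0.1528]
ee_rot: [[-0.014, 1.0, -0.002], [0.004, -0.002, -1.0], [-1.0, -0.014, -0.004]]
force: [-0.3, -0.9, -0.1]
width: 0.469
```

```bash
python3 chk.py 3
```

```text
17.3667
[379.8 235.3] ((410.4172058105469, -409.86358642578125), (111.50546264648438, 15.035091400146484), 76.0518798828125)
[257.2 220.6] ((440.5176696777344, -96.40582275390625), (26.869346618652344, 106.55218505859375), 20.6057071685791)
[392.9 181.1] ((550.7039184570312, -443.1929931640625), (58.119083404541016, 34.91807174682617), 78.57984161376953)
[296.  159.5] ((600.5529174804688, -191.87109375), (23.588768005371094, 103.17754364013672), 1.3175935745239258)
[163.5 108. ] ((732.9230346679688, 161.59188842773438), (27.4611873626709, 112.39647674560547), 0.16284765303134918)
```

Neither bar has moved over 2 s, and the gripper is clear. I hand the job in.

```bash
python3 -c "
from cell import r
print(r.job_done())"
```

```text
the job is handed in; nothing more can be done
None
```

The job is handed in at about 17.4 s; the robot gave no verdict. The six-sided bar lies flat in the reject box, and the round bar rolled down by itself into the catch tray.

- **Six-sided bar:** I gripped it across the ramp, set it on the box floor and released it. Its centre measured within about 5 mm of the box centre.
- **Round bar:** I told it from the square bar by its round end in a zoomed view. I held it across the upper half of the ramp at about x = −78 mm, opened the fingers slightly and lifted away. A picture mid-roll showed it square to the ramp.
- **Final checks:** The round bar rests at about ramp x = +205 mm, y = −3 mm, against the tray's end wall. Neither bar moved between checks over about 2 s. The gripper was clear, at z = 0.15 m with about 0 N on it, and the square, orange and pink bars were not touched.

No check failed. The only spread was 2–5 mm between camera views, in line with the calibration. Step 3 was seen in just the one picture, at mid-ramp, and the final bar heights were judged from the pictures rather than measured.

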